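# Check the lids of three clamped sample jars for looseness and flag the loose one

## Robot

A 6-joint arm with a two-finger parallel gripper is mounted at the origin on the work surface. World frame = base frame: x ahead of the robot, y to its left, z up, the work surface at z = 0. Lengths are in mm, angles in rad, forces in N, time in s.
With the tool pointing down it reaches from about 425 to 950 mm from the base axis. Payload 3.5 kg.
Tool frame: the origin (TCP) lies midway between the tips of the shut fingers; the grasp point (between the pads) lies arm.grasp_offset behind it (arm.grasp_offset is the distance from the TCP to the grasp point, in mm); z points along the fingers, y is the line along which they close (so a half turn about z gives the same grasp; the last joint's range is limited). The gripper opens to 85 mm and grips with 20 to 120 N. Pads are 22 mm wide; open, the fingers measure 114 mm over their backs; the gripper's body (76 mm by 85 mm) begins 54 mm behind the grasp point. The pads swing forward as they close: fully open they stand 13 mm farther back than shut.
Start: joints at [1.185, 0.286, 1.577, -0, 1.279, -0.15], TCP at [157.658, 656.316, 231.325] pointing down, gripper open.
Joint ranges: [-2.77, 2.77], [-0.9, 2.22], [0.21, 2.48], [-1.53, 4.67], [0.24, 2.81], [-2.84, 2.84]. Speed limits (rad/s): [2.79, 2.79, 3.14, 3.14, 3.14, 3.14].

## Interface

Orientations are given as a unit quaternion [w, x, y, z].
In Python, from workcell import monitor, eyes, arm gives the robot as it stands. The module is installed in compiled form; this text tells all that it offers.
- The arm moves only by the tool play_rows, never from a script. Its argument "moves" is a list of rows, each a list of 5 numbers: the closure, from -1 (fully open) to 1 (shut), then the shift along the world's x, y, z in units of 50 mm (1.0 is 50 mm), then the turn about the world's z in units of 5 degrees (1.0 is 5 degrees). A call has 1 to 10 rows; each row is the pose to reach, as a shift and turn from the pose commanded when the call began; what a row does not reach only later rows make up. A row lasts 1/10 s, in which the tool goes at most 50 mm and 8.59 degrees, less where a joint would pass 70% of its speed; a pose out of reach is approached as far as the arm can. A call with a gripper value outside its range is refused whole. The fingers move at their own pace and stop on an object; "grip_force" is the grip in N (left out, the last holds). Time passes only in rows, so rows that repeat a pose let the fingers close. It gives the time, the measured TCP pose, the force, the opening and the grip force at its end, in the units of the state.
- monitor.read_state(): the state, without advancing time (a new reading comes with each control period).
- eyes.camera(name): name is "scene" or "top" or "wrist"; returns a dict with "image" (400x640x3 uint8, red, green, blue), "z_map" (400x640 float32, mm along the optical axis (not along the pixel's ray), 0 where there is no reading), "mtx" (3x3 intrinsics, pixels), "rvec" (rotation vector, rad) and "tvec" (3), from world to camera coordinates, as OpenCV has them; the wrist camera has in their place "mount" (4x4, takes a point from camera to tool coordinates, whose origin is the TCP and whose axes are the flange's). Camera axes: x right, y down, z forward; pixel columns grow to the right and rows downward; lengths in mm; the calibration is good to about 2 mm. A picture is of the moment at which its call begins: read the wrist's pose just before it.
- arm.close_job(): hands the job in; it is judged then, once.
The state is a dict: "time": time; "q": joint angles; "qd": joint speeds; "effort": joint torques, N m; "ee_pos": TCP position; "eef_rot": TCP orientation; "force": force on the tool from outside, world axes, zero at the start; "moment": the same for the moment, N m; "opening": finger opening in mm; "grip_force": force on a finger pad.
Only numpy, scipy, OpenCV 4.12 (cv2) and the standard library are available. Lean on these libraries where they do the work, as an engineer would, in place of code of your own. Each camera call takes 0.05 s, during which the arm holds its last target. There are 200 camera calls.

## Task

One of the three clamped sample jars was not closed properly. Grip the lids and feel with a slow opening (counter-clockwise) twist which one gives way easily, without breaking a good lid loose: stop as soon as it resists. Let the loose lid turn about 15 degrees to be sure, leave it on its jar, then push that jar's flag slide fully over to red; leave the other flags and everything else alone.

Things in the scene. Friction and masses are not known exactly. Their poses are not given: they have to be found in the camera images.
- lid_left (a point): Centre of the gold screw lid at the left place (+y of the row), 82 mm above the bench, on its upright axis. Round, 52 mm across, 24 mm high, black radial stripe on top; below it a 44 mm wide amber jar in a grey clamp whose top is 42 mm above the bench. The jar may stand up to 2 mm off this point. Axes as the stand's.
- tab_left (a point): Centre of the white post of the left jar's flag slide, unflagged: 80 mm to -x, 20 mm to +y (stand axes) of that lid's axis, 42 mm above the bench. Post 18 (x) x 14 (y) x 30 mm high, top 57 mm above the bench; its black track is 90 mm long (along y), top 24 mm above the bench. The point is fixed to the stand: it does not follow the post.
- lid_middle (a point): Centre of the gold screw lid at the middle place (middle of the row), 82 mm above the bench, on its upright axis. Round, 52 mm across, 24 mm high, black radial stripe on top; below it a 44 mm wide amber jar in a grey clamp whose top is 42 mm above the bench. The jar may stand up to 2 mm off this point. Axes as the stand's.
- tab_middle (a point): Centre of the white post of the middle jar's flag slide, unflagged: 80 mm to -x, 20 mm to +y (stand axes) of that lid's axis, 42 mm above the bench. Post 18 (x) x 14 (y) x 30 mm high, top 57 mm above the bench; its black track is 90 mm long (along y), top 24 mm above the bench. The point is fixed to the stand: it does not follow the post.
- lid_right (a point): Centre of the gold screw lid at the right place (-y of the row), 82 mm above the bench, on its upright axis. Round, 52 mm across, 24 mm high, black radial stripe on top; below it a 44 mm wide amber jar in a grey clamp whose top is 42 mm above the bench. The jar may stand up to 2 mm off this point. Axes as the stand's.
- tab_right (a point): Centre of the white post of the right jar's flag slide, unflagged: 80 mm to -x, 20 mm to +y (stand axes) of that lid's axis, 42 mm above the bench. Post 18 (x) x 14 (y) x 30 mm high, top 57 mm above the bench; its black track is 90 mm long (along y), top 24 mm above the bench. The point is fixed to the stand: it does not follow the post.
- stand: Aluminium plate, 180 x 400 x 12 mm, fixed. Origin at its underside below the middle lid's axis; x points away from the robot (yaw varies), y along the row of three jars, 135 mm apart, z up; the flag slides lie at -x of the jars.
- lid_a (a joint): Angle (rad) of one of the three lids, 0 at the start, growing counter-clockwise seen from above (opening). Which place this lid stands at changes from start to start. A good lid holds to about 0.6 N m, then gives way; a loose one gives way at about 0.12 N m. It stays where it is left and does not rise.
- tab_a (a joint): Travel (m) of the flag slide that belongs to the jar of lid_a: 0 = unflagged (green shows), 0.04 = flagged (red shows), at its end stop. It slides to stand -y against about 2 N and stays where left.
- lid_b (a joint): Angle (rad) of one of the three lids, 0 at the start, growing counter-clockwise seen from above (opening). Which place this lid stands at changes from start to start. A good lid holds to about 0.6 N m, then gives way; a loose one gives way at about 0.12 N m. It stays where it is left and does not rise.
- tab_b (a joint): Travel (m) of the flag slide that belongs to the jar of lid_b: 0 = unflagged (green shows), 0.04 = flagged (red shows), at its end stop. It slides to stand -y against about 2 N and stays where left.
- lid_c (a joint): Angle (rad) of one of the three lids, 0 at the start, growing counter-clockwise seen from above (opening). Which place this lid stands at changes from start to start. A good lid holds to about 0.6 N m, then gives way; a loose one gives way at about 0.12 N m. It stays where it is left and does not rise.
- tab_c (a joint): Travel (m) of the flag slide that belongs to the jar of lid_c: 0 = unflagged (green shows), 0.04 = flagged (red shows), at its end stop. It slides to stand -y against about 2 N and stays where left.
- jar_mid (a point): Centre of a loose, closed amber jar with gold lid, 48 mm across, 60 mm high, standing behind the stand: leave alone.
- spare_lid: Loose spare gold lid, 52 mm across, 14 mm high, lying on the bench behind the stand; origin at its underside: leave alone.
- sample_box: Loose white sample box, 50 x 35 x 30 mm, near the +y end of the stand; origin at its underside: leave alone.

How it is judged:
By the outcome, as a careful person would: the job done as asked, in the order asked, and still so for the second after the job is handed in, with the robot touching nothing.
It also fails if it takes over 61 s, if anything falls off the work surface, if the arm or the gripper's body presses on something with over 40 N, if the wrist force passes 120 N, or if a joint passes its speed limit or range.

## Working session

There is one attempt and no reset: what is moved stays moved. The work goes in short steps, Python scripts to look and compute and a tool call to move; the robot and the scene stay as the last step left them, time stands still between calls to the robot, and variables do not carry over. Pictures are saved under pics/ and viewed, at most 10 in all, crops included, and the job is handed in when it is done.

Besides the shell and the picture viewer there is one more tool, called after "Request:" in YAML: its name, and indented under it one key for each argument. play_rows: Moves the arm, as the interface text tells. Its arguments: {"type":"object","properties":{"moves":{"type":"array","items":{"type":"array","items":{"type":"number"}}},"grip_force":{"type":"number"}},"required":["moves"]}

```bash
mkdir -p pics
cat > h.py <<'E'
import numpy as np, cv2
from workcell import monitor, eyes, arm
def save(n,im): cv2.imwrite('pics/'+n+'.png',cv2.cvtColor(im,cv2.COLOR_RGB2BGR))
def ray(c,u,v,z):
    R=cv2.Rodrigues(np.array(c['rvec'],float))[0]; t=np.array(c['tvec'],float).ravel()
    o=-R.T@t; d=R.T@np.linalg.inv(c['mtx'])@np.array([u,v,1.]); return o+d*(z-o[2])/d[2]
E
python3 - <<'E'
from h import *
s=monitor.read_state(); print(s, arm.grasp_offset)
for n in('scene','top'):
    c=eyes.camera(n); save(n,c['image']); np.savez(n+'.npz',**{k:np.array(c[k]) for k in c}); print(c['mtx'],c['rvec'],c['tvec'])
    g=cv2.inRange(cv2.cvtColor(c['image'],cv2.COLOR_RGB2HSV),(15,80,80),(35,255,255))
    k=cv2.connectedComponentsWithStats(g)
    for st,ce in zip(k[2],k[3]):
        if st[4]>100: print(n,st,ce,ray(c,*ce,94))
E
```

```text
{'time': 0.0, 'q': array([ 1.18502958e+00,  2.87227387e-01,  1.57818228e+00,  5.27882965e-07,
        1.27861082e+00, -1.50067686e-01]), 'qd': array([ 6.72387757e-04,  2.02312804e-04,  9.82698179e-05, -7.65188757e-04,
        1.17763393e-04, -1.39266290e-03]), 'effort': array([ 5.00148271e-04, -4.05993104e+01, -2.92614752e+01, -1.75523628e-04,
        5.90275842e-03, -8.05053986e-06]), 'ee_pos': array([157.39130187, 655.7126589 , 229.90317574]), 'eef_rot': array([-3.21596162e-04,  1.17576919e-01,  9.93063037e-01, -1.17054325e-03]), 'force': array([-0.0190291 ,  0.48728373,  0.70594855]), 'moment': array([0.01010876, 0.0465158 , 0.06052748]), 'grip_force': 0.0, 'opening': 85.56287962718011} 18.700000000000003
[[416.89936919   0.         316.86997381]
 [  0.         416.89936919 198.81718475]
 [  0.           0.           1.        ]] [ 1.8086654   1.65215845 -0.71614703] [-151.60585645 -343.26492115 1208.11265051]
scene [     0      0    640    400 253458] [320.12503452 199.20101161] [612.22360077 103.81449564  94.        ]
scene [174 176  31  21 441] [188.62585034 186.03174603] [ 557
[... 512 characters left out ...]
[  0.           0.           1.        ]] [ 2.17559368 -2.20959308  0.11707037] [104.54674096 624.13775373 897.17390595]
top [     0      0    640    400 253942] [319.07382394 199.49343945] [630.97699352 102.93244584  94.        ]
top [340 153  20  19 303] [349.74587459 162.09570957] [708.39973479  37.70817843  94.        ]
top [387 166  23  23 400] [398.24   177.2425] [675.24585209 -62.94159275  94.        ]
top [293 184  24  24 415] [304.61204819 195.13493976] [640.4435579  132.67236044  94.        ]
top [355 203  25  25 469] [366.92324094 214.89552239] [597.61975835   4.56663368  94.        ]
top [417 223  25  25 471] [428.84288747 234.51804671] [ 555.09510018 -122.73088341   94.        ]
```

View pics/top.png

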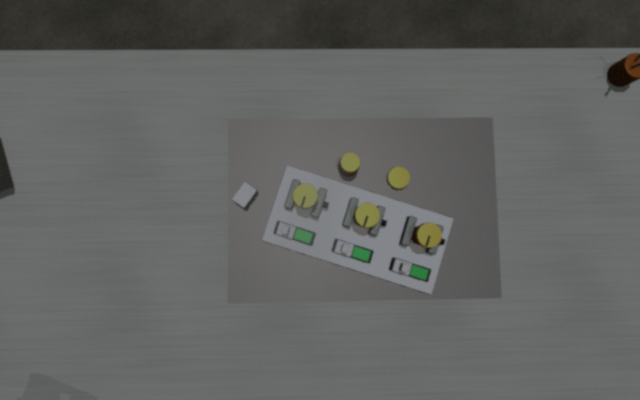

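View pics/scene.png

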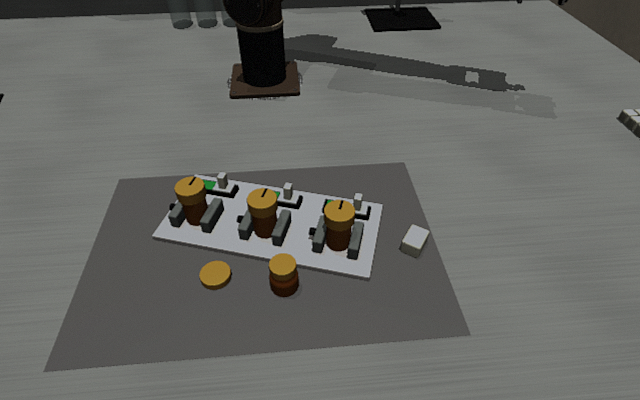

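Request:
play_rows:
  moves:
    - [-1, 0.66, -0.7, 0, -1]
    - [-1, 1.3, -1.4, 0, -1]
    - [-1, 2, -2.1, 0, -1]
    - [-1, 2.7, -2.8, 0, -1]
    - [-1, 3.3, -3.5, 0, -1]
    - [-1, 4, -4.2, 0, -1]
    - [-1, 4.7, -4.9, 0, -1]
    - [-1, 5.3, -5.6, 0, -1]
    - [-1, 6, -6.3, 0, -1]
    - [-1, 6.6, -7, 0, -1]

```text
time: 1.1
ee_pos: [488.7, 304.5, 230.9]
eef_rot: [-0.0, 0.161, 0.987, -0.0]
force: [-0.3, 1.3, -0.4]
opening: 84.9
grip_force: 0.0
```

Request:
play_rows:
  moves:
    - [-1, 0.6, -0.7, 0, 0]
    - [-1, 1.2, -1.4, 0, 0]
    - [-1, 1.8, -2.1, 0, 0]
    - [-1, 2.4, -2.8, 0, 0]
    - [-1, 3.06, -3.46, 0, 0]
    - [-1, 3.06, -3.46, 0, 0]
    - [-1, 3.06, -3.46, 0, 0]

```text
time: 1.8
ee_pos: [640.6, 132.4, 230.2]
eef_rot: [-0.001, 0.162, 0.987, -0.0]
force: [-0.2, 0.2, -0.1]
opening: 85.4
grip_force: 0.0
```

```bash
cat >> h.py <<'E'
from scipy.spatial.transform import Rotation as Ro
def wray(c,s,u,v,z):
    q=s['eef_rot']; R=Ro.from_quat([q[1],q[2],q[3],q[0]]).as_matrix(); M=np.array(c['mount'])
    o=s['ee_pos']+R@M[:3,3]; d=R@M[:3,:3]@np.linalg.inv(c['mtx'])@np.array([u,v,1.]); return o+d*(z-o[2])/d[2]
def lids(c,s):
    g=cv2.inRange(cv2.cvtColor(c['image'],cv2.COLOR_RGB2HSV),(15,80,80),(35,255,255))
    k=cv2.connectedComponentsWithStats(g)
    for i in range(1,k[0]):
        if k[2][i][4]>1500:
            cs=cv2.findContours((k[1]==i).astype('uint8'),0,2)[0]; h=cv2.convexHull(max(cs,key=len)); (u,v),r=cv2.minEnclosingCircle(h)
            m=cv2.moments(h); cu,cv_=m['m10']/m['m00'],m['m01']/m['m00']
            print('lid',k[2][i],round(r),(round(cu),round(cv_)),wray(c,s,cu,cv_,94).round(1), 'edge', wray(c,s,u+r,v,94).round(0))
def st():
    s=monitor.read_state(); q=s['eef_rot']; R=Ro.from_quat([q[1],q[2],q[3],q[0]]).as_matrix()
    print(round(s['time'],2),s['ee_pos'].round(1),'F',s['force'].round(1),'M',s['moment'].round(3),'op',round(s['opening'],1),'g',s['grip_force'],'yaw',np.degrees(np.arctan2(R[1,1],R[0,1])).round(2)); return s
E
python3 - <<'E'
from h import *
s=st(); c=eyes.camera('wrist'); save('w1',c['image']); lids(c,s); print(s['q'].round(2))
E
```

```text
1.8 [640.6 132.4 230.2] F [-0.2  0.2 -0.1] M [0.01  0.02  0.015] op 85.4 g 0.0 yaw 71.37
lid [ 286  155   62   61 2816] 31 (317, 185) [639.6 132.9  94. ] edge [648. 157.  94.]
lid [ 123  156   63   61 2825] 33 (154, 186) [597.9   6.   94. ] edge [607.  31.  94.]
[ 0.05  0.24  1.63  0.    1.27 -1.2 ]
```

View pics/w1.png

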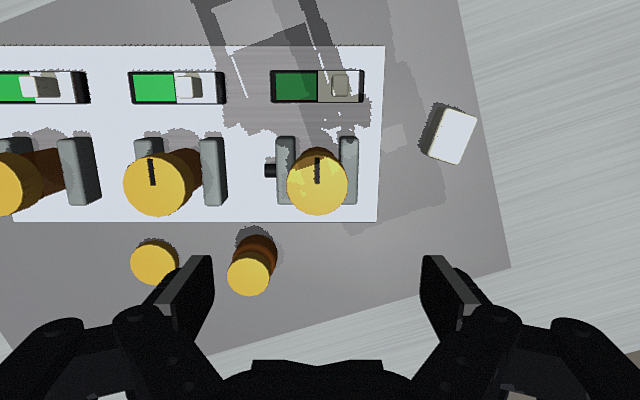

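Request:
play_rows:
  moves:
    - [-1, -0.02, 0.01, -0.9, 0]
    - [-1, -0.02, 0.01, -1.8, 0]
    - [-1, -0.02, 0.01, -2.6, 0]
    - [-1, -0.02, 0.01, -3.1, 0]
    - [-1, -0.02, 0.01, -3.36, 0]
    - [-1, -0.02, 0.01, -3.36, 0]
    - [0, -0.02, 0.01, -3.36, 0]
  grip_force: 20

```text
time: 2.55
ee_pos: [640.4, 134.6, 64.9]
eef_rot: [0.001, 0.16, 0.987, 0.0]
force: [0.9, -0.3, 1.5]
opening: 73.3
grip_force: 0.0
```

Request:
play_rows:
  moves:
    - [1, 0, 0, 0, 0]
    - [1, 0, 0, 0, 0]
    - [1, 0, 0, 0, 0]
    - [1, 0, 0, 0, 0]
    - [1, 0, 0, 0, 0]
    - [1, 0, 0, 0, 0]
  grip_force: 20

```text
time: 3.15
ee_pos: [640.7, 132.5, 66.4]
eef_rot: [0.001, 0.16, 0.987, -0.001]
force: [-2.8, -3.9, 5.3]
opening: 51.4
grip_force: 22.4
```

```bash
python3 -c "
from h import *
st()"
```

```text
3.15 [640.7 132.5  66.4] F [-2.8 -3.9  5.3] M [-0.689  0.505  0.041] op 51.4 g 22.39115595817566 yaw 71.54
```

Request:
play_rows:
  moves:
    - [1, 0, 0, 0, 0.05]
    - [1, 0, 0, 0, 0.1]
    - [1, 0, 0, 0, 0.15]
    - [1, 0, 0, 0, 0.2]
    - [1, 0, 0, 0, 0.2]

```text
time: 3.65
ee_pos: [640.7, 132.5, 66.4]
eef_rot: [0.001, 0.154, 0.988, -0.001]
force: [-3.4, -3.1, 4.9]
opening: 51.4
grip_force: 22.4
```

```bash
python3 -c "
from h import *
st()"
```

```text
3.65 [640.7 132.5  66.4] F [-3.4 -3.1  4.9] M [-0.721  0.506 -0.546] op 51.4 g 22.39936888217926 yaw 72.34
```

Request:
play_rows:
  moves:
    - [1, 0, 0, 0, -0.1]
    - [1, 0, 0, 0, -0.18]
    - [1, 0, 0, 0, -0.18]

```text
time: 3.95
ee_pos: [640.7, 132.4, 66.4]
eef_rot: [0.001, 0.158, 0.987, -0.001]
force: [-3.1, -4.0, 5.4]
opening: 51.7
grip_force: 22.4
```

```bash
python3 -c "
from h import *
st()"
```

```text
3.95 [640.7 132.4  66.4] F [-3.1 -4.   5.4] M [-0.645  0.474  0.491] op 51.7 g 22.408077120780945 yaw 71.77
```

Request:
play_rows:
  moves:
    - [1, 0, 0, 0, 0.05]
    - [-1, 0, 0, 0, 0.05]
    - [-1, 0, 0, 0, 0.05]
    - [-1, 0, 0, 0, 0.05]
    - [-1, 0, 0, 0.5, 0.05]
    - [-1, 0, 0, 1.3, 0.05]
    - [-1, 0, 0, 2.1, 0.05]
    - [-1, 0, 0, 2.8, 0.05]
    - [-1, 0, 0, 2.8, 0.05]

```text
time: 4.85
ee_pos: [643.3, 134.4, 211.2]
eef_rot: [0.006, 0.158, 0.987, 0.002]
force: [0.6, 1.3, 0.6]
opening: 85.8
grip_force: 0.0
```

Request:
play_rows:
  moves:
    - [-1, -0.2, -0.7, 0, 0]
    - [-1, -0.5, -1.5, 0, 0]
    - [-1, -0.7, -2.2, 0, 0]
    - [-1, -0.85, -2.55, 0, 0]
    - [-1, -0.85, -2.55, 0, 0]
    - [-1, -0.85, -2.55, 0, 0]

```text
time: 5.45
ee_pos: [597.0, 6.5, 202.7]
eef_rot: [-0.0, 0.158, 0.987, 0.0]
force: [0.3, 0.5, 0.0]
opening: 85.5
grip_force: 0.0
```

Run:
```python
from h import *
s=st(); c=eyes.camera('wrist'); save('w2',c['image']); lids(c,s)
```

```text
5.45 [597.    6.5 202.7] F [0.3 0.5 0. ] M [0.023 0.033 0.009] op 85.5 g 0.0 yaw 71.79
lid [ 100  162   71   67 3418] 36 (135, 195) [ 554.6 -121.7   94. ] edge [563. -96.  94.]
lid [ 460  163   69   67 3359] 36 (494, 196) [639.3 132.1  94. ] edge [648. 158.  94.]
lid [ 281  164   68   66 3359] 34 (315, 196) [597.6   4.9  94. ] edge [606.  29.  94.]
lid [ 242  255   49   44 1668] 24 (266, 277) [648.5 -53.3  94. ] edge [654. -35.  94.]
```

View pics/w2.png

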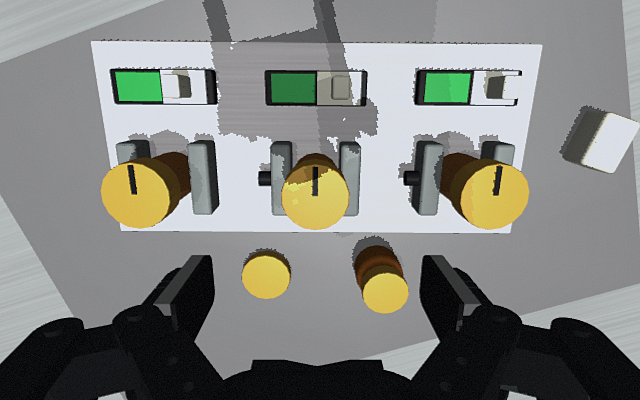

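Request:
play_rows:
  moves:
    - [-1, 0.01, -0.03, -0.9, 0]
    - [-1, 0.01, -0.03, -1.7, 0]
    - [-1, 0.01, -0.03, -2.4, 0]
    - [-1, 0.01, -0.03, -2.75, 0]
    - [-1, 0.01, -0.03, -2.75, 0]
    - [-1, 0.01, -0.03, -2.75, 0]
    - [0, 0.01, -0.03, -2.75, 0]
  grip_force: 20

```text
time: 6.2
ee_pos: [599.3, 5.2, 67.8]
eef_rot: [0.002, 0.157, 0.988, 0.0]
force: [0.4, -1.4, 0.6]
opening: 73.3
grip_force: 0.0
```

Request:
play_rows:
  moves:
    - [1, 0, 0, 0, 0]
    - [1, 0, 0, 0, 0]
    - [1, 0, 0, 0, 0]
    - [1, 0, 0, 0, 0]
    - [1, 0, 0, 0, 0]
    - [1, 0, 0, 0, 0]
  grip_force: 20

```text
time: 6.8
ee_pos: [598.8, 4.4, 67.9]
eef_rot: [0.001, 0.158, 0.987, -0.0]
force: [-0.5, -1.0, 5.7]
opening: 51.2
grip_force: 21.4
```

Request:
play_rows:
  moves:
    - [1, 0, 0, 0, 0.02]
    - [1, 0, 0, 0, 0.04]
    - [1, 0, 0, 0, 0.04]

```text
time: 7.1
ee_pos: [598.8, 4.4, 67.9]
eef_rot: [0.001, 0.156, 0.988, -0.0]
force: [-1.8, -1.1, 6.6]
opening: 51.1
grip_force: 21.4
```

```bash
python3 -c "
from h import *
st()"
```

```text
7.1 [598.8   4.4  67.9] F [-1.8 -1.1  6.6] M [-0.191  0.284 -0.114] op 51.1 g 21.399401128292084 yaw 72.01
```

Request:
play_rows:
  moves:
    - [1, 0, 0, 0, 0.02]
    - [1, 0, 0, 0, 0.04]
    - [1, 0, 0, 0, 0.04]

```text
time: 7.4
ee_pos: [598.7, 4.4, 67.8]
eef_rot: [0.001, 0.155, 0.988, -0.0]
force: [-1.9, 0.3, 7.4]
opening: 51.3
grip_force: 21.4
```

```bash
python3 -c "
from h import *
st()"
```

```text
7.4 [598.7   4.4  67.8] F [-1.9  0.3  7.4] M [-0.312  0.316 -0.11 ] op 51.3 g 21.399890184402466 yaw 72.21
```

Request:
play_rows:
  moves:
    - [1, 0, 0, 0, 0.05]
    - [1, 0, 0, 0, 0.1]
    - [1, 0, 0, 0, 0.15]
    - [1, 0, 0, 0, 0.2]
    - [1, 0, 0, 0, 0.2]

```text
time: 7.9
ee_pos: [598.7, 4.4, 67.8]
eef_rot: [0.001, 0.146, 0.989, -0.0]
force: [-1.7, -0.5, 5.8]
opening: 51.6
grip_force: 21.4
```

```bash
python3 -c "
from h import *
st()"
```

```text
7.9 [598.7   4.4  67.8] F [-1.7 -0.5  5.8] M [-0.22   0.3   -0.063] op 51.6 g 21.39231652021408 yaw 73.22
```

Request:
play_rows:
  moves:
    - [1, 0, 0, 0, 0.3]
    - [1, 0, 0, 0, 0.6]
    - [1, 0, 0, 0, 0.9]
    - [1, 0, 0, 0, 1.2]
    - [1, 0, 0, 0, 1.5]
    - [1, 0, 0, 0, 1.8]
    - [1, 0, 0, 0, 2.1]
    - [1, 0, 0, 0, 2.4]
    - [1, 0, 0, 0, 2.75]
    - [1, 0, 0, 0, 2.75]

```text
time: 8.9
ee_pos: [598.8, 4.3, 67.9]
eef_rot: [0.001, 0.026, 1.0, -0.0]
force: [-1.4, -0.1, 5.7]
opening: 51.1
grip_force: 21.4
```

```bash
python3 -c "
from h import *
st()"
```

```text
8.9 [598.8   4.3  67.9] F [-1.4 -0.1  5.7] M [-0.163  0.22   0.106] op 51.1 g 21.396243274211884 yaw 87.03
```

Request:
play_rows:
  moves:
    - [-1, 0, 0, 0, 0]
    - [-1, 0, 0, 0, 0]
    - [-1, 0, 0, 0, 0]
    - [-1, 0, 0, 0, 0]
    - [-1, 0, 0, 0.6, 0]
    - [-1, 0, 0, 1.4, 0]
    - [-1, 0, 0, 2.2, -1]
    - [-1, 0, 0, 2.8, -2]
    - [-1, 0, 0, 2.8, -3.1]
    - [-1, 0, 0, 2.8, -3.1]

```text
time: 9.9
ee_pos: [598.2, 4.8, 207.2]
eef_rot: [0.001, 0.161, 0.987, 0.0]
force: [-0.0, 0.4, -1.1]
opening: 85.2
grip_force: 0.0
```

Request:
play_rows:
  moves:
    - [-1, 0, 0, 0, 0]
    - [-1, 0, 0, 0, 0]
    - [-1, 0, 0, 0, 0]

```text
time: 10.2
ee_pos: [597.1, 4.9, 204.5]
eef_rot: [-0.001, 0.16, 0.987, 0.0]
force: [-0.4, 0.7, 0.7]
opening: 85.6
grip_force: 0.0
```

Run:
```python
from h import *
s=st(); c=eyes.camera('wrist'); save('w3',c['image']); lids(c,s)
hsv=cv2.cvtColor(c['image'],cv2.COLOR_RGB2HSV)
y=np.array([.317,.948]);x=np.array([.948,-.317])
t=np.array([597.6,4.8])-80*x+20*y; print('tab nominal',t)
for n,(u,v) in dict(p=(342,88)).items(): print(wray(c,s,u,v,57))
g=cv2.inRange(hsv,(15,80,80),(35,255,255)); k=cv2.connectedComponentsWithStats(g)
for i in range(1,k[0]):
    if k[2][i][4]>2500:
        m=(k[1]==i).astype('uint8'); h=np.zeros_like(m); cv2.drawContours(h,[cv2.convexHull(np.vstack(cv2.findContours(m,0,2)[0]))],-1,1,-1)
        h=cv2.erode(h,np.ones((5,5))); d=(h>0)&(hsv[...,2]<60); v,u=np.nonzero(d)
        P=np.array([wray(c,s,a,b,94)[:2] for a,b in zip(u,v)]); l=P-P.mean(0); _,_,V=np.linalg.svd(l); print(k[3][i].round(),len(u),'stripe deg',np.degrees(np.arctan2(V[0,1],V[0,0]))%180)
```

```text
10.2 [597.1   4.9 204.5] F [-0.4  0.7  0.7] M [0.016 0.012 0.016] op 85.6 g 0.0 yaw 71.53
lid [ 461  161   69   67 3330] 36 (495, 194) [639.3 132.   94. ] edge [648. 157.  94.]
lid [ 104  162   70   66 3357] 36 (138, 195) [ 554.6 -121.7   94. ] edge [563. -96.  94.]
lid [ 283  163   68   66 3317] 34 (317, 195) [597.6   4.9  94. ] edge [605.  29.  94.]
lid [ 244  254   49   45 1658] 24 (268, 276) [648.9 -53.8  94. ] edge [654. -35.  94.]
tab nominal [528.1   49.12]
[530.32366623  48.44459869  57.        ]
[495. 195.] 141 stripe deg 162.1493599263991
[139. 195.] 143 stripe deg 161.93583041629307
[317. 196.] 129 stripe deg 176.74373898398795
```

View pics/w3.png

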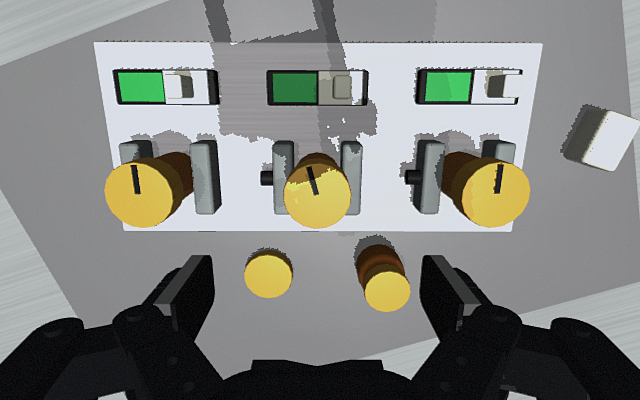

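Request:
play_rows:
  moves:
    - [1, -0.35, 0.5, 0, 0]
    - [1, -0.7, 1, 0, 0]
    - [1, -1.14, 1.55, 0, 0]
    - [1, -1.14, 1.55, 0, 0]
    - [1, -1.14, 1.55, -0.8, 0]
    - [1, -1.14, 1.55, -1.6, 0]
    - [1, -1.14, 1.55, -2.4, 0]
    - [1, -1.14, 1.55, -2.9, 0]
    - [1, -1.14, 1.55, -3.25, 0]
    - [1, -1.14, 1.55, -3.25, 0]

```text
time: 11.25
ee_pos: [538.5, 81.8, 39.9]
eef_rot: [-0.003, 0.161, 0.987, -0.001]
force: [-1.3, 0.5, -1.2]
opening: 0.4
grip_force: 0.0
```

Request:
play_rows:
  moves:
    - [1, 0, 0, 0, 0]
    - [1, 0, 0, 0, 0]
    - [1, 0, 0, 0, 0]

```text
time: 11.55
ee_pos: [542.0, 82.2, 44.9]
eef_rot: [0.002, 0.161, 0.987, 0.0]
force: [-0.1, -0.1, 0.0]
opening: 0.0
grip_force: 0.0
```

Run:
```python
from h import *
s=st(); c=eyes.camera('wrist'); save('w4',c['image'])
```

```text
11.55 [542.   82.2  44.9] F [-0.1 -0.1  0. ] M [-0.03   0.012 -0.019] op 0.0 g 0.0 yaw 71.49
```

View pics/w4.png

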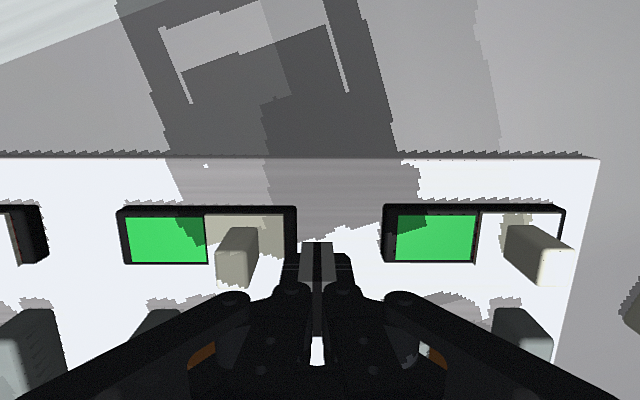

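Request:
play_rows:
  moves:
    - [1, 0, 0, -0.12, 0]
    - [1, -0.03, -0.1, -0.12, 0]
    - [1, -0.07, -0.2, -0.12, 0]
    - [1, -0.1, -0.3, -0.12, 0]
    - [1, -0.13, -0.4, -0.12, 0]
    - [1, -0.17, -0.5, -0.12, 0]
    - [1, -0.2, -0.6, -0.12, 0]
    - [1, -0.23, -0.7, -0.12, 0]
    - [1, -0.27, -0.8, -0.12, 0]
    - [1, -0.27, -0.8, -0.12, 0]

```text
time: 12.6
ee_pos: [527.0, 41.5, 37.3]
eef_rot: [0.0, 0.161, 0.987, -0.0]
force: [-0.0, 1.0, -0.5]
opening: -0.1
grip_force: 0.0
```

Request:
play_rows:
  moves:
    - [1, -0.02, -0.06, 0, 0]
    - [1, -0.04, -0.12, 0, 0]
    - [1, -0.05, -0.16, 0, 0]
    - [1, -0.06, -0.19, 0, 0]
    - [1, -0.06, -0.19, 0, 0]

```text
time: 13.1
ee_pos: [524.2, 32.6, 37.5]
eef_rot: [0.0, 0.161, 0.987, -0.0]
force: [-0.2, 1.8, 0.2]
opening: -0.3
grip_force: 0.5
```

Run:
```python
from h import *
s=st()
```

```text
13.1 [524.2  32.6  37.5] F [-0.2  1.8  0.2] M [0.171 0.036 0.   ] op -0.3 g 0.4935780353844166 yaw 71.49
```

Request:
play_rows:
  moves:
    - [1, -0.01, -0.03, 0, 0]
    - [1, -0.02, -0.06, 0, 0]
    - [1, -0.02, -0.06, 0, 0]

```text
time: 13.4
ee_pos: [523.5, 30.3, 37.5]
eef_rot: [0.0, 0.161, 0.987, 0.001]
force: [1.4, 4.3, 0.1]
opening: -0.1
grip_force: 2.3
```

Request:
play_rows:
  moves:
    - [1, -0.01, -0.02, 0, 0]
    - [1, -0.01, -0.04, 0, 0]
    - [1, -0.01, -0.04, 0, 0]

```text
time: 13.7
ee_pos: [523.5, 30.0, 37.6]
eef_rot: [0.001, 0.162, 0.987, 0.003]
force: [3.4, 11.1, 0.0]
opening: -0.0
grip_force: 5.8
```

Run:
```python
from h import *
s=st(); c=eyes.camera('wrist'); save('w5',c['image'])
```

```text
13.7 [523.5  30.   37.6] F [ 3.4 11.1  0. ] M [ 1.736 -0.466  0.007] op -0.0 g 5.756775587797165 yaw 71.37
```

View pics/w5.png

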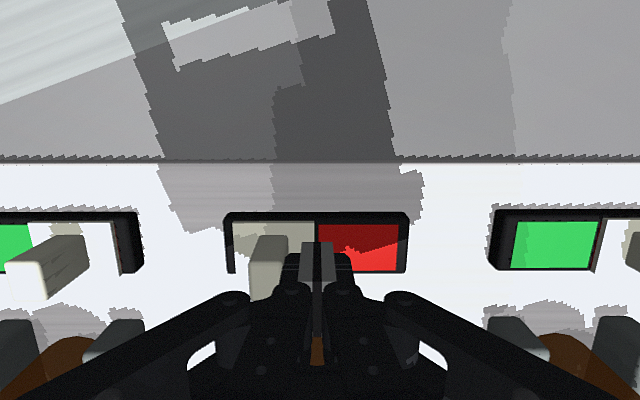

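The slide is at its end stop: the force rose to 11 N, and the window shows full red at (360,245). I'll back off, lift clear and check.

Request:
play_rows:
  moves:
    - [1, 0.07, 0.2, 0, 0]
    - [1, 0.1, 0.3, 0, 0]
    - [1, 0.1, 0.3, 0.8, 0]
    - [1, 0.1, 0.3, 1.7, 0]
    - [1, 0.1, 0.3, 2.6, 0]
    - [1, 0.1, 0.3, 3.3, 0]
    - [1, 0.1, 0.3, 3.3, 0]
    - [1, 0.1, 0.3, 3.3, 0]
    - [1, 0.1, 0.3, 3.3, 0]

```text
time: 14.65
ee_pos: [526.6, 42.7, 200.6]
eef_rot: [-0.002, 0.161, 0.987, -0.0]
force: [0.3, 0.2, -1.0]
opening: -0.0
grip_force: 0.0
```

Run:
```python
from h import *
s=st(); c=eyes.camera('wrist'); save('w6',c['image'])
```

```text
14.65 [526.6  42.7 200.6] F [ 0.3  0.2 -1. ] M [ 0.01  -0.032  0.003] op -0.0 g 0.0 yaw 71.49
```

View pics/w6.png

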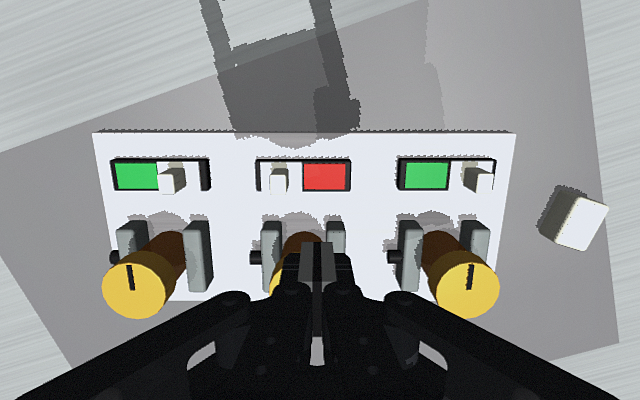

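The middle flag shows full red at (327,177), the other two are still green, and the arm is clear of everything.

```bash
python3 -c "
from h import *
print(arm.close_job())"
```

```text
the job is handed in; nothing more can be done
None
```

The middle lid was the loose one: it gave way at about 0.11 N m, I turned it about 15° and left it on its jar, then pushed its flag fully to red; the left lid held to about 0.55 N m with no visible turn, the right lid was not tested, both other flags are still green, and the job is handed in.

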